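# Free the print carriage and lock the franking machine's cover

## Task

The franking machine still has its transport clip on. Pull the clip straight up off the carriage rail against its sprung catch and put it in the parts tray, shut the cover, then take the flat key from its pocket and turn the slotted cam lock a quarter turn clockwise until it seats. Put the key back in its pocket and leave the other things on the table where they are.

Things in the scene. Friction and masses are not known exactly. Their poses are not given: they have to be found in the camera images.
- machine: light grey franking machine, fixed, 207 x 236 x 107 mm (x, y, z). Origin: centre of its underside on the table; z up, -x its front with the low feed deck, +y its left end (control panel). Its flat top is at z = 100 (panel keys to 103). The right half of the top is the open print bay (x -42 to 84, y -107 to 9, floor at z = 45); the parked black carriage stands in it at y -96 to -77, up to z = 85.
- transport_clip: dark saddle clip astride the rail, 21 x 36 x 82 mm, 45 g. Origin: centre under its legs; z up, y along the rail. z 36 to 82 is a grip fin 12 (x) by 28 mm (y); its top starts 30 mm above the machine's top. Sprung balls hold it: let go after some 5 mm of straight upward pull, about 10 N, clear of the rail after 30 mm. While it is on the rail the cover cannot shut.
- cover (a joint): hinge of the machine's cover, rad: 0 shut, grows as it opens, stop at 1.9 (leaning back from upright). Starts at 1.70 to 1.85 and stays where it is left near upright. The hinge is damped: pushed forward to 1.0 or less it sinks shut by itself in about 2 s; pushing it takes under 3 N. Shut, it rests on the machine.
- cover_hinge (a point): middle of the cover's hinge line, which runs along the machine's y at the rear of the bay; 88 mm behind, 53 mm right of and 102 mm above the machine's origin. Turns with the cover: -x points from the hinge to the free edge, z out of the outer (upper when shut) face.
- cover_edge (a point): middle of the cover's free edge on its outer face, 138 mm from the hinge. The cover is a flat plate 6 mm thick, 122 mm wide along the hinge (61 mm either side); a 10 mm finger lip stands out past the edge over the middle 52 mm. Shut, its upper face is 107 mm above the table.
- cam (a joint): quarter-turn cam lock in the cover, rad: 0 unlocked (slot along the machine's y), 1.571 locked at its stop (slot along x); grows clockwise seen from above. An over-centre spring (about 0.07 N m at either end, none half way) holds it at either end and pulls it home once past half way. Shut and locked, a tongue under it grips the machine's front wall.
- cam_slot (a point): centre of the cam's slot, level with the top of its round steel head (34 mm across), 110 mm from the hinge in the middle of the cover's width; the head stands 10 mm above the cover's outer face. The slot runs right across the head along this point's y, is 7 mm wide (9.4 at its bevelled mouth), 7.5 mm deep; z points out of the head.
- cover_key: flat key standing in its pocket, 38 x 14 x 78 mm, 50 g. Origin: centre of the blade's lower tip; z up. Steel blade 26 mm wide (x), 4 mm thick (y), z 0 to 30, thinned at the tip; above it, z 30 to 78, a black paddle grip 38 (x) by 14 mm (y), to be pinched across the 14 mm. Either way round fits.
- key_pocket (a point): centre of the mouth of the key's pocket on the machine's left end, 100 mm above the table, axes as the machine's. A slot 30 (x) by 9 mm (y) with a bevelled mouth, 36 mm deep, in a 44 x 20 mm block; the paddle's underside rests on its rim, so the parked key's origin is 30 mm below this point, its x along the machine's x.
- tray: mid-grey open parts tray, fixed, 160 (x) x 120 (y) x 29 mm, on one side of the machine or the other (a small carton stands on the far side). Origin: centre of its underside; walls 4 mm, floor 4 mm above the table.
- glue_bottle: bystander: paste bottle standing, 43 mm round, 128 mm tall; origin at the centre of its underside
- rubber_stamp: bystander: wooden rubber stamp, 27 x 62 x 75 mm; origin at the centre of its underside
- moistener: bystander: upright moistener tube, 33 mm round, 95 mm tall; origin at the centre of its underside
- rail_top (a point): middle of the top edge of the carriage rail in the bay, 25 mm behind and 78 mm above the machine's origin, axes as the machine's: a flat steel bar 8 mm thick (x), running along y; 63 mm in front of the cover's hinge line
Mind the look-alikes: they are no part of the job. What is shaped like the transport_clip but red is not meant. Leave any orange look-alike of the cover_key alone.

How it is judged (in metres and radians):
On the way, in this order (a step that is already met when the one before it is completed fails the run):
1. the transport clip is off the rail and lies in the parts tray, let go (x of transport_clip in the frame of tray between -0.08 and 0.08 m and y of transport_clip in the frame of tray between -0.06 and 0.06 m and height (world z) of transport_clip below 0.04 m and contact force between the fingers and transport_clip below 0.1 N), for 0.2 s.
2. the cover is shut (value of joint cover below 0.03 rad), for 0.2 s.
3. the cam is turned home to its stop with the key, the key still at the cam, the cover shut (value of joint cam above 1.48 rad and value of joint cover below 0.03 rad and horizontal distance between cover_key and cam_slot below 0.015 m and z of cover_key in the frame of cam_slot below 0.03 m), for 0.05 s.
At the end, for the whole second after the job is handed in: the clip rests within the tray's 160 x 120 mm outline, its origin under 40 mm high; the cover is shut (under 0.03 rad), the cam locked (over 1.48 rad); the key stands in its pocket, blade at least 24 mm deep, within 10 mm of centre, leaning under 0.2 rad; clip and key at rest (x of transport_clip in the frame of tray between -0.08 and 0.08 m and y of transport_clip in the frame of tray between -0.06 and 0.06 m and height (world z) of transport_clip below 0.04 m and linear speed of each of transport_clip, cover_key below 0.02 m/s and value of joint cover below 0.03 rad and value of joint cam above 1.48 rad and horizontal distance between cover_key and key_pocket below 0.01 m and z of cover_key in the frame of key_pocket below -0.024 m and angle between cover_key's own z axis and vertical below 0.2 rad); the robot touches nothing.
It fails at once if a bystander (paste bottle, rubber stamp or moistener) is pushed more than 30 mm (distance of any of glue_bottle, rubber_stamp, moistener from where it was at the start of the episode above 0.03 m).
It also fails if it takes over 72 s, if anything falls off the work surface, if the arm or the gripper's body presses on something with over 40 N, if the wrist force passes 120 N, or if a joint passes its speed limit or range.

## Robot

A 6-joint arm with a two-finger parallel gripper is mounted at the origin on a cart in front of the work surface, level with it; the furniture and walls round the work are solid. World frame = base frame: x ahead of the robot, y to its left, z up, the work surface at z = 0. Lengths are in m, angles in degrees, forces in N, time in s.
With the tool pointing down it reaches from about 0.375 to 0.9 m from the base axis. Payload 3.1 kg.
Tool frame: the origin (TCP) lies at the very end of the fingers, on their centre line; the grasp point (between the pads) lies 19 mm behind it; z points along the fingers, y is the line along which they close (so a half turn about z gives the same grasp; the last joint's range is limited). The gripper opens to 87 mm and grips with 3 to 60 N. Pads are 19 mm wide; open, the fingers measure 117 mm over their backs; the gripper's body (75 mm by 190 mm) begins 51 mm behind the grasp point.
Start: joints at [55.72, 30.224, 82.088, -0, 67.689, -10.227], TCP at [0.255, 0.571, 0.223] pointing down, gripper open.
Joint ranges: [-176.69, 176.69], [-43.24, 126.21], [12.49, 139.97], [-82, 262], [0, 151.66], [-163.58, 163.58]. Speed limits (degrees/s): [159.86, 159.86, 180, 180, 180, 180].

## Interface

Orientations are given as a 3x3 rotation matrix whose columns are the frame's x, y, z axes.
In Python, from rig import bot gives the robot as it stands.
- The arm moves only by the tool move_arm, never from a script. Its argument "increments" is a list of rows, each an object with "xyz": the shift along the tool's x, y, z in mm, a list of three; "roll": the turn about the tool's z in rad; "grip": the opening in per cent of the stroke, from 0 (shut) to 100 (fully open). A call has 1 to 5 rows; each row shifts and turns the commanded pose from where the row before left it, along the tool's axes as they then stand; what a row does not reach is not made up. A row lasts 1/12 s, in which the tool goes at most 41.7 mm and 7.16 degrees, less where a joint would pass 70% of its speed; a pose out of reach is approached as far as the arm can. A call is refused whole if a number of a shift passes 41.7 or a number of a turn 0.125, either way. A call with a gripper value outside its range is refused whole. The fingers move at their own pace and stop on an object; the grip force is fixed at half the most. Time passes only in rows, so rows that do not move let the fingers close. It gives the time, the measured TCP pose, the force, the opening and the grip force at its end, in the units of the state.
- bot.read_state(): the state, without advancing time (a new reading comes with each control period).
- bot.capture(name): name is "scene" or "top" or "wrist"; returns (picture, depth): 420x560x3 uint8, red, green, blue; 420x560 float32, m along the optical axis (not along the pixel's ray), 0 where there is no reading.
- bot.camera_model(name): a dict with "intrinsics" (3x3 intrinsics, pixels), "rvec" (rotation vector, rad) and "tvec" (3), from world to camera coordinates, as OpenCV has them; the wrist camera has in their place "tool_from_camera" (4x4, takes a point from camera to tool coordinates, whose origin is the TCP and whose axes are the flange's). Camera axes: x right, y down, z forward; pixel columns grow to the right and rows downward; lengths in m; the calibration is good to about 2 mm. A picture is of the moment at which its call begins: read the wrist's pose just before it. camera_model takes no time and is no camera call.
- bot.hand_in(): hands the job in; it is judged then, once.
Trained networks look in the newest picture that a camera, given by its name, has taken for a name from the list of things; names that differ only in an ending like _2 or _b are one class to them, and where a whole thing is asked for, a point or a joint stands for the part that bears it (a point fixed in the world has none). Each returns a list of dicts, best first, with "conf" (0 to 1); they miss things now and then, are a little off and sometimes report something else, mostly with a low value. They report only what shows in the picture. A call takes as long as a camera call. They do not tell look-alikes from the thing itself.
- bot.spot_in(label, camera): "at" ([x, y, z] in m, in the coordinates of the camera as it stood for that picture, good to about 4 mm: the middle of the surface that is visible of it).
- bot.trace(label, camera): "mask" (420x560 bool, what is visible of it).
The state is a dict: "time_s": time; "joint_positions": joint angles; "qvel": joint speeds; "tau": joint torques, N m; "position": TCP position; "tcp_rot": TCP orientation; "force": force on the tool from outside, world axes, zero at the start; "moment": the same for the moment, N m; "opening": opening from 0.0 (shut) to 1.0 (fully open); "grasp_force": force on a finger pad.
Only numpy, scipy, OpenCV 4.12 (cv2) and the standard library are available. Lean on these libraries where they do the work, as an engineer would, in place of code of your own. Each camera call takes 0.05 s, during which the arm holds its last target. There are 200 camera calls.

## Working session

There is one attempt and no reset: what is moved stays moved. The work goes in short steps, Python scripts to look and compute and a tool call to move; the robot and the scene stay as the last step left them, time stands still between calls to the robot, and variables do not carry over. Pictures are saved under pics/ and viewed, at most 10 in all, crops included, and the job is handed in when it is done.

Besides the shell and the picture viewer there is one more tool, called after "Call:" as a command line: name --argument value ..., lists and objects as JSON in quotes. move_arm: Moves the arm, as the interface text tells. Its arguments: {"type":"object","properties":{"increments":{"type":"array"}},"required":["increments"]}

```bash
mkdir -p pics; ls
cat > h.py <<'E'
import numpy as np, cv2
from rig import bot
def w_from_c(cam, st=None):
    m=bot.camera_model(cam); T=np.eye(4)
    if cam=='wrist':
        st=st or bot.read_state(); T[:3,:3]=np.array(st['tcp_rot']); T[:3,3]=st['position']
        return T@np.array(m['tool_from_camera'])
    T[:3,:3]=cv2.Rodrigues(np.array(m['rvec'],float))[0]; T[:3,3]=np.array(m['tvec']).ravel()
    return np.linalg.inv(T)
def cap(cam,save=None):
    T=w_from_c(cam); p,d=bot.capture(cam)
    if save: cv2.imwrite('pics/'+save+'.png',p[:,:,::-1])
    return p,d,T
def cloud(cam,d,T):
    K=np.array(bot.camera_model(cam)['intrinsics']); v,u=np.indices(d.shape)
    P=np.stack([(u-K[0,2])/K[0,0]*d,(v-K[1,2])/K[1,1]*d,d],-1)
    W=P@T[:3,:3].T+T[:3,3]; W[d<=0]=np.nan; return W
E
python3 - <<'E'
from h import *
np.set_printoptions(precision=3,suppress=True)
s=bot.read_state(); print(s['time_s'],np.array(s['tcp_rot']),s['opening'])
for c in ['scene','top']:
    p,d,T=cap(c,c+'0'); W=cloud(c,d,T)
    np.savez(c+'0.npz',p=p,W=W); print(c,T)
    for l in ['transport_clip','cover_key','tray','cam_slot','cover_edge','machine','key_pocket','glue_bottle','rubber_stamp','moistener']:
        try:
            for r in bot.spot_in(l,c)[:3]:
                print(l,round(r['conf'],2),T[:3,:3]@np.array(r['at'])+T[:3,3])
        except Exception as e: print(l,e)
print(bot.read_state()['time_s'])
E
python3 -c "
import cv2,numpy as np
a=cv2.imread('pics/scene0.png');b=cv2.imread('pics/top0.png')
"
```

```text
pics
0.0 [[-0.913  0.408 -0.001]
 [ 0.408  0.913 -0.002]
 [ 0.    -0.002 -1.   ]] 0.9987639147822124
scene [[-0.835 -0.385  0.392  0.158]
 [-0.55   0.556 -0.623  0.713]
 [ 0.022 -0.736 -0.676  0.847]
 [ 0.     0.     0.     1.   ]]
transport_clip 0.88 [0.648 0.177 0.037]
transport_clip 0.79 [ 0.546 -0.038  0.097]
transport_clip 0.71 [ 0.624 -0.053  0.181]
cover_key 0.64 [0.541 0.127 0.128]
tray 0.6 [ 0.483 -0.313  0.007]
tray 0.53 [ 0.585 -0.029  0.103]
tray 0.4 [ 0.624 -0.055  0.177]
cam_slot 0.4 [ 0.611 -0.057  0.217]
cover_edge 0.58 [ 0.62  -0.058  0.182]
machine 0.98 [ 0.583 -0.028  0.102]
key_pocket 0.93 [ 0.584 -0.022  0.098]
key_pocket 0.45 [0.667 0.407 0.072]
glue_bottle 0.77 [0.668 0.409 0.071]
glue_bottle 0.52 [ 0.584 -0.026  0.1  ]
rubber_stamp 0.9 [0.641 0.3   0.022]
rubber_stamp 0.58 [ 0.482 -0.318  0.008]
moistener 0.57 [ 0.681 -0.351  0.051]
moistener 0.28 [ 0.585 -0.026  0.104]
top [[-0.015 -0.992  0.123  0.449]
 [-1.     0.015 -0.004  0.028]
 [ 0.002 -0.124 -0.992  1.22 ]
 [ 0.     0.     0.     1.   ]]
transport_clip 0.66 [0.674 0.388 0.078]
transport_clip 0.49 [0.649 0.17  0.045]
transport_clip 0.47 [ 0.548 -0.047  0.112]
cover_key 0.68 [0.525 0.221 0.081]
cover_key 0.55 [0.547 0.116 0.149]
cover_key 0.23 [ 0.53  -0.015  0.083]
tray 0.98 [ 0.471 -0.302  0.002]
cam_slot 0.58 [ 0.624 -0.06   0.221]
cover_edge 0.7 [ 0.623 -0.057  0.189]
machine 0.96 [ 0.528 -0.017  0.084]
key_pocket 0.8 [ 0.529 -0.02   0.081]
glue_bottle 0.69 [0.677 0.389 0.08 ]
rubber_stamp 0.64 [0.642 0.284 0.017]
rubber_stamp 0.46 [0.675 0.386 0.081]
moistener 0.48 [ 0.677 -0.355  0.066]
moistener 0.44 [ 0.62  -0.057  0.198]
1.1
```

View pics/scene0.png

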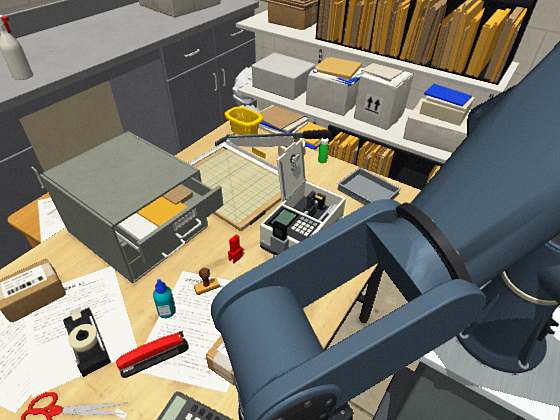

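View pics/top0.png

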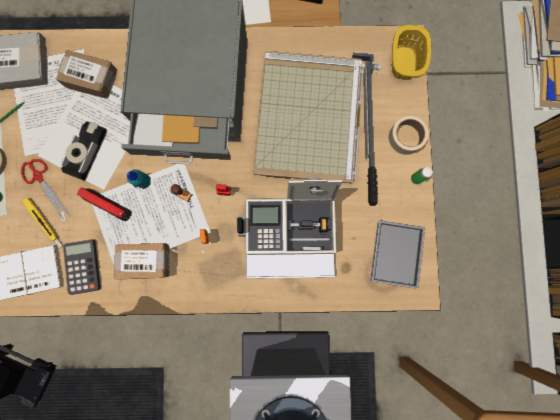

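The scene camera shows the machine with its cover open and the clip standing in the bay. The top view puts the machine at about px (290,235), with the key pocket at (240,226). The tray is on the right at (398,253). The red clip (223,189) and the orange key (204,236) are the look-alikes. Next I move above the machine with the tool squared to world axes.

Call:
move_arm --increments '[{"xyz": [0, 0, -20], "roll": -0.105, "grip": 50}, {"xyz": [0, 0, -20], "roll": -0.105, "grip": 50}, {"xyz": [0, 0, -20], "roll": -0.105, "grip": 50}, {"xyz": [0, 0, -20], "roll": -0.105, "grip": 50}, {"xyz": [-10, -20, -20], "roll": 0, "grip": 50}]'

```text
time_s: 1.52
position: [0.2635, 0.553, 0.3234]
tcp_rot: [[-1.0, -0.007, -0.0], [-0.007, 1.0, 0.003], [0.0, 0.003, -1.0]]
force: [0.9, 0.5, -0.3]
opening: 0.708
grasp_force: 0.0
```

Call:
move_arm --increments '[{"xyz": [-13, -36, 0], "roll": 0, "grip": 50}, {"xyz": [-13, -36, 0], "roll": 0, "grip": 50}, {"xyz": [-13, -36, 0], "roll": 0, "grip": 50}, {"xyz": [-13, -36, 0], "roll": 0, "grip": 50}, {"xyz": [-13, -36, 0], "roll": 0, "grip": 50}]'

```text
time_s: 1.93
position: [0.3299, 0.3691, 0.3227]
tcp_rot: [[-1.0, -0.001, 0.0], [-0.001, 1.0, 0.0], [-0.0, 0.0, -1.0]]
force: [0.9, -0.1, 0.2]
opening: 0.501
grasp_force: 0.0
```

Call:
move_arm --increments '[{"xyz": [-13, -36, 0], "roll": 0, "grip": 50}, {"xyz": [-13, -36, 0], "roll": 0, "grip": 50}, {"xyz": [-13, -36, 0], "roll": 0, "grip": 50}, {"xyz": [-13, -36, 0], "roll": 0, "grip": 50}, {"xyz": [-13, -36, 0], "roll": 0, "grip": 50}]'

```text
time_s: 2.35
position: [0.395, 0.1891, 0.3229]
tcp_rot: [[-1.0, -0.001, 0.001], [-0.001, 1.0, 0.0], [-0.001, 0.0, -1.0]]
force: [1.0, 0.6, -0.0]
opening: 0.501
grasp_force: 0.0
```

Call:
move_arm --increments '[{"xyz": [-13, -36, 0], "roll": 0, "grip": 50}, {"xyz": [-13, -36, 0], "roll": 0, "grip": 50}, {"xyz": [-13, -36, 0], "roll": 0, "grip": 50}, {"xyz": [-13, -36, 0], "roll": 0, "grip": 50}, {"xyz": [-13, -36, 0], "roll": 0, "grip": 50}]'

```text
time_s: 2.77
position: [0.4601, 0.0089, 0.3229]
tcp_rot: [[-1.0, 0.0, 0.001], [0.0, 1.0, 0.0], [-0.001, 0.0, -1.0]]
force: [0.7, 0.3, 0.5]
opening: 0.497
grasp_force: 0.0
```

Run:
```python
from h import *
np.set_printoptions(precision=3,suppress=True)
print(np.array(bot.camera_model('wrist')['tool_from_camera']))
p,d,T=cap('wrist','w1'); W=cloud('wrist',d,T); np.savez('w1.npz',p=p,W=W)
for l in ['transport_clip','cover_key','cam_slot','cover_edge','machine']:
    for r in bot.spot_in(l,'wrist')[:3]: print(l,round(r['conf'],2),T[:3,:3]@np.array(r['at'])+T[:3,3])
z=W[...,2]
def rect(name,W,p,lo,hi,extra):
    m=(W[...,2]>lo)&(W[...,2]<hi)&extra; P=W[m][:,:2].astype(np.float32)
    (c,s,a)=cv2.minAreaRect(P); print(name,len(P),np.array(c),np.array(s)*1000,a, np.median(W[m],0), np.percentile(P,[1,99],axis=0).ravel())
bx=(abs(W[...,0]-.53)<.2)&(abs(W[...,1])<.2)
rect('top',W,p,.09,.106,bx&(W[...,1]<.12))
rect('clip fin',W,p,.122,.14,bx&(abs(W[...,1]+.045)<.03)&(W[...,0]<.6))
rect('key',W,p,.138,.158,bx&(W[...,1]>.07))
f=np.load('top0.npz'); Wt=f['W']
bt=(abs(Wt[...,0]-.53)<.15)&(abs(Wt[...,1]+.02)<.17)
rect('T top',Wt,0,.088,.108,bt); rect('T deck+',Wt,0,.015,.108,bt&(Wt[...,0]<.58))
rect('T tray',Wt,0,.018,.04,(abs(Wt[...,0]-.47)<.12)&(abs(Wt[...,1]+.31)<.1))
```

```text
[[ 0.    -0.968 -0.252  0.068]
 [ 1.     0.    -0.     0.001]
 [ 0.    -0.252  0.968 -0.161]
 [ 0.     0.     0.     1.   ]]
cover_key 0.8 [0.522 0.219 0.062]
cover_key 0.79 [0.539 0.114 0.119]
cover_key 0.5 [ 0.619 -0.026  0.131]
cam_slot 0.51 [ 0.489 -0.002  0.051]
cover_edge 0.62 [ 0.615 -0.027  0.126]
machine 0.75 [ 0.486 -0.002  0.056]
top 6324 [ 0.547 -0.   ] [239.514 142.198] 89.93347930908203 [0.51  0.039 0.099] [ 0.476 -0.117  0.615  0.113]
clip fin 46 [ 0.548 -0.034] [7.858 6.421] 1.4617351293563843 [ 0.548 -0.034  0.128] [ 0.545 -0.037  0.552 -0.031]
key 7 [0.539 0.113] [ 0.545 15.491] 89.48346710205078 [0.536 0.113 0.139] [0.532 0.113 0.547 0.113]
T top 2829 [0.545 0.002] [248.399 141.023] 89.10970306396484 [0.541 0.044 0.101] [ 0.475 -0.119  0.614  0.111]
T deck+ 5729 [0.496 0.002] [251.927 167.927] 89.97368621826172 [ 0.497 -0.003  0.048] [ 0.414 -0.119  0.579  0.11 ]
T tray 622 [ 0.47  -0.296] [127.485 166.268] 80.51116180419922 [ 0.471 -0.31   0.028] [ 0.382 -0.368  0.559 -0.224]
```

View pics/w1.png

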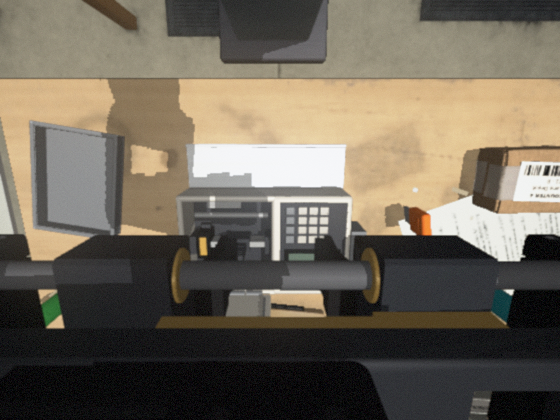

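The wrist camera sees the front half of the machine; the gripper hides everything beyond about row 235. I'll shift forward so the clip, key and cover come into view.

Call:
move_arm --increments '[{"xyz": [-30, 0, -6], "roll": 0, "grip": 50}, {"xyz": [-30, 0, -6], "roll": 0, "grip": 50}, {"xyz": [-30, 0, -6], "roll": 0, "grip": 50}, {"xyz": [-30, 0, -6], "roll": 0, "grip": 50}, {"xyz": [0, 0, 0], "roll": 0, "grip": 50}]'

```text
time_s: 3.48
position: [0.5851, 0.0123, 0.3475]
tcp_rot: [[-1.0, -0.003, 0.007], [-0.003, 1.0, -0.001], [-0.007, -0.001, -1.0]]
force: [0.3, 0.1, 0.6]
opening: 0.5
grasp_force: 0.0
```

Run:
```python
from h import *
np.set_printoptions(precision=3,suppress=True)
p,d,T=cap('wrist','w2'); W=cloud('wrist',d,T); np.savez('w2.npz',p=p,W=W)
for l in ['transport_clip','cover_key','cam_slot','cover_edge','machine']:
    for r in bot.spot_in(l,'wrist')[:3]: print(l,round(r['conf'],2),T[:3,:3]@np.array(r['at'])+T[:3,3])
X,Y,Z=W[...,0],W[...,1],W[...,2]
def rect(name,m):
    P=W[m][:,:2].astype(np.float32)
    if len(P)<5: print(name,len(P));return
    (c,s,a)=cv2.minAreaRect(P); print(name,len(P),np.array(c),np.array(s)*1000,round(a,1), np.median(W[m],0), np.percentile(P,[1,99],axis=0).ravel())
rect('top',(Z>.09)&(Z<.106)&(X>.44)&(X<.64)&(abs(Y)<.16))
rect('clip fin',(Z>.122)&(Z<.14)&(abs(X-.545)<.03)&(abs(Y+.04)<.04))
rect('key',(Z>.138)&(Z<.158)&(abs(X-.54)<.05)&(abs(Y-.115)<.03))
rect('tray',(Z>.02)&(Z<.04)&(abs(X-.47)<.12)&(abs(Y+.31)<.1))
rect('table-contour',(Z>.01)&(Z<.12)&(X>.38)&(X<.6)&(abs(Y)<.17))
```

```text
transport_clip 0.69 [0.647 0.171 0.047]
transport_clip 0.64 [ 0.543 -0.042  0.119]
cover_key 0.81 [0.525 0.22  0.066]
cover_key 0.35 [ 0.675 -0.354  0.059]
cam_slot 0.87 [ 0.619 -0.063  0.218]
cam_slot 0.26 [0.547 0.118 0.145]
cover_edge 0.93 [ 0.62  -0.058  0.183]
machine 0.98 [ 0.537 -0.015  0.098]
top 10982 [0.547 0.005] [141.216 249.4  ] 0.1 [0.54  0.044 0.1  ] [ 0.477 -0.118  0.615  0.112]
clip fin 246 [ 0.551 -0.045] [11.999 28.073] 0.1 [ 0.55  -0.044  0.128] [ 0.545 -0.059  0.557 -0.031]
key 408 [0.547 0.12 ] [14.354 37.354] 88.9 [0.546 0.118 0.146] [0.528 0.113 0.565 0.126]
tray 2401 [ 0.473 -0.295] [128.391 166.16 ] 80.3 [ 0.459 -0.319  0.027] [ 0.384 -0.366  0.56  -0.222]
table-contour 22763 [0.507 0.003] [185.864 251.819] 0.2 [ 0.509 -0.     0.058] [ 0.416 -0.118  0.598  0.112]
```

View pics/w2.png

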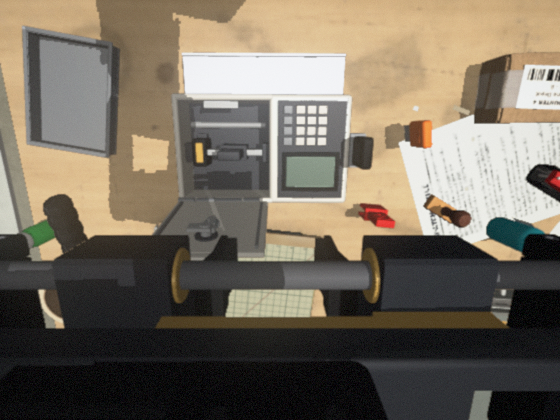

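The wrist view now shows the dark clip at about px (230,152), the key's paddle at (361,150) and the cover with the cam at (215,225). The machine's yaw is about 0. I go above the clip at world (0.551, -0.045).

Call:
move_arm --increments '[{"xyz": [12, -19, 0], "roll": 0, "grip": 50}, {"xyz": [11, -19, 0], "roll": 0, "grip": 50}, {"xyz": [11, -19, 30], "roll": 0, "grip": 50}, {"xyz": [0, 0, 35], "roll": 0, "grip": 50}, {"xyz": [0, 0, 35], "roll": 0, "grip": 50}]'

```text
time_s: 4.2
position: [0.545, -0.0471, 0.247]
tcp_rot: [[-1.0, 0.002, 0.003], [0.002, 1.0, -0.001], [-0.003, -0.001, -1.0]]
force: [1.1, -0.5, -0.1]
opening: 0.499
grasp_force: 0.0
```

Call:
move_arm --increments '[{"xyz": [0, 0, 35], "roll": 0, "grip": 50}, {"xyz": [0, 0, 25], "roll": 0, "grip": 50}, {"xyz": [0, 0, 0], "roll": 0, "grip": 50}, {"xyz": [0, 0, 0], "roll": 0, "grip": 50}]'

```text
time_s: 4.53
position: [0.5445, -0.0458, 0.1861]
tcp_rot: [[-1.0, -0.0, -0.003], [-0.0, 1.0, 0.001], [0.003, 0.001, -1.0]]
force: [0.9, -0.3, 1.0]
opening: 0.502
grasp_force: 0.0
```

Call:
move_arm --increments '[{"xyz": [-6, 0, 28], "roll": 0, "grip": 50}, {"xyz": [0, 0, 25], "roll": 0, "grip": 50}, {"xyz": [0, 0, 20], "roll": 0, "grip": 50}, {"xyz": [0, 0, 14], "roll": 0, "grip": 50}, {"xyz": [0, 0, 0], "roll": 0, "grip": 50}]'

```text
time_s: 4.95
position: [0.5517, -0.0461, 0.0994]
tcp_rot: [[-1.0, -0.0, -0.001], [-0.0, 1.0, 0.0], [0.001, 0.0, -1.0]]
force: [-0.4, -0.5, -0.5]
opening: 0.501
grasp_force: 0.0
```

Call:
move_arm --increments '[{"xyz": [0, 0, 0], "roll": 0, "grip": 20}, {"xyz": [0, 0, 0], "roll": 0, "grip": 10}, {"xyz": [0, 0, 0], "roll": 0, "grip": 10}, {"xyz": [0, 0, 0], "roll": 0, "grip": 10}]'

```text
time_s: 5.28
position: [0.5532, -0.0465, 0.1015]
tcp_rot: [[-1.0, -0.0, 0.004], [-0.0, 1.0, -0.001], [-0.004, -0.001, -1.0]]
force: [-0.1, -0.6, 4.7]
opening: 0.322
grasp_force: 30.0
```

Call:
move_arm --increments '[{"xyz": [0, 0, -4], "roll": 0, "grip": 10}, {"xyz": [0, 0, -4], "roll": 0, "grip": 10}, {"xyz": [0, 0, -6], "roll": 0, "grip": 10}, {"xyz": [0, 0, -8], "roll": 0, "grip": 10}, {"xyz": [0, 0, -10], "roll": 0, "grip": 10}]'

```text
time_s: 5.7
position: [0.5519, -0.0462, 0.1323]
tcp_rot: [[-1.0, -0.0, -0.0], [-0.0, 1.0, 0.0], [0.0, 0.0, -1.0]]
force: [1.0, 0.2, -0.3]
opening: 0.315
grasp_force: 30.0
```

Call:
move_arm --increments '[{"xyz": [0, 0, -15], "roll": 0, "grip": 10}, {"xyz": [0, 0, -25], "roll": 0, "grip": 10}, {"xyz": [0, 0, -25], "roll": 0, "grip": 10}, {"xyz": [0, 0, -15], "roll": 0, "grip": 10}, {"xyz": [0, 0, 0], "roll": 0, "grip": 10}]'

```text
time_s: 6.12
position: [0.5538, -0.0468, 0.2161]
tcp_rot: [[-1.0, -0.001, 0.007], [-0.001, 1.0, -0.002], [-0.007, -0.002, -1.0]]
force: [0.1, 0.3, 0.4]
opening: 0.315
grasp_force: 30.0
```

Call:
move_arm --increments '[{"xyz": [8, -26, 0], "roll": 0, "grip": 10}, {"xyz": [10, -31, 0], "roll": 0, "grip": 10}, {"xyz": [10, -31, 0], "roll": 0, "grip": 10}, {"xyz": [10, -31, 0], "roll": 0, "grip": 10}, {"xyz": [10, -31, 0], "roll": 0, "grip": 10}]'

```text
time_s: 6.53
position: [0.5023, -0.1968, 0.211]
tcp_rot: [[-1.0, -0.001, -0.002], [-0.001, 1.0, 0.001], [0.002, 0.001, -1.0]]
force: [0.5, 0.5, -0.3]
opening: 0.32
grasp_force: 30.0
```

Call:
move_arm --increments '[{"xyz": [10, -31, 0], "roll": 0, "grip": 10}, {"xyz": [10, -31, 10], "roll": 0, "grip": 10}, {"xyz": [8, -24, 15], "roll": 0, "grip": 10}, {"xyz": [4, -12, 20], "roll": 0, "grip": 10}, {"xyz": [0, 0, 25], "roll": 0, "grip": 10}]'

```text
time_s: 6.95
position: [0.4713, -0.298, 0.1416]
tcp_rot: [[-1.0, 0.003, 0.002], [0.003, 1.0, -0.003], [-0.002, -0.003, -1.0]]
force: [0.3, -1.2, -0.3]
opening: 0.32
grasp_force: 30.0
```

Call:
move_arm --increments '[{"xyz": [0, 0, 25], "roll": 0, "grip": 10}, {"xyz": [0, 0, 22], "roll": 0, "grip": 10}, {"xyz": [0, 0, 15], "roll": 0, "grip": 10}, {"xyz": [0, 0, 8], "roll": 0, "grip": 10}, {"xyz": [0, 0, 0], "roll": 0, "grip": 10}]'

```text
time_s: 7.37
position: [0.4703, -0.2929, 0.0694]
tcp_rot: [[-1.0, -0.0, -0.004], [-0.0, 1.0, 0.004], [0.004, 0.004, -1.0]]
force: [-0.2, 0.9, -0.5]
opening: 0.317
grasp_force: 30.0
```

Call:
move_arm --increments '[{"xyz": [0, 0, 6], "roll": 0, "grip": 10}, {"xyz": [0, 0, 3], "roll": 0, "grip": 10}, {"xyz": [0, 0, 2], "roll": 0, "grip": 10}, {"xyz": [0, 0, 0], "roll": 0, "grip": 10}]'

```text
time_s: 7.7
position: [0.4721, -0.2943, 0.0609]
tcp_rot: [[-1.0, -0.0, 0.0], [-0.0, 1.0, -0.0], [-0.0, -0.0, -1.0]]
force: [0.4, -0.1, -0.2]
opening: 0.321
grasp_force: 30.0
```

Call:
move_arm --increments '[{"xyz": [0, 0, 2], "roll": 0, "grip": 10}, {"xyz": [0, 0, 2], "roll": 0, "grip": 10}, {"xyz": [0, 0, 0], "roll": 0, "grip": 10}]'

```text
time_s: 7.95
position: [0.4724, -0.2946, 0.0575]
tcp_rot: [[-1.0, -0.0, 0.001], [-0.0, 1.0, -0.001], [-0.001, -0.001, -1.0]]
force: [-0.4, -0.4, 3.8]
opening: 0.32
grasp_force: 30.0
```

Call:
move_arm --increments '[{"xyz": [0, 0, 0], "roll": 0, "grip": 45}, {"xyz": [0, 0, 0], "roll": 0, "grip": 55}, {"xyz": [0, 0, -10], "roll": 0, "grip": 55}, {"xyz": [0, 0, -30], "roll": 0, "grip": 55}, {"xyz": [0, 0, -40], "roll": 0, "grip": 55}]'

```text
time_s: 8.37
position: [0.4699, -0.2925, 0.1351]
tcp_rot: [[-1.0, 0.0, -0.006], [-0.0, 1.0, 0.005], [0.006, 0.005, -1.0]]
force: [0.2, -0.6, -0.0]
opening: 0.535
grasp_force: 0.0
```

Call:
move_arm --increments '[{"xyz": [0, 0, -40], "roll": 0, "grip": 20}, {"xyz": [0, 0, -40], "roll": 0, "grip": 0}, {"xyz": [0, 0, -40], "roll": 0, "grip": 0}, {"xyz": [0, 0, -40], "roll": 0, "grip": 0}, {"xyz": [0, 0, 0], "roll": 0, "grip": 0}]'

```text
time_s: 8.78
position: [0.4754, -0.2973, 0.3062]
tcp_rot: [[-1.0, -0.001, 0.013], [-0.001, 1.0, -0.013], [-0.013, -0.013, -1.0]]
force: [0.8, -0.5, -0.0]
opening: 0.259
grasp_force: 0.0
```

Run:
```python
from h import *
np.set_printoptions(precision=3,suppress=True)
p,d,T=cap('top'); W=cloud('top',d,T)
X,Y,Z=W[...,0],W[...,1],W[...,2]
m=(Z>.07)&(abs(X-.47)<.07)&(abs(Y+.295)<.06)&(Z<.12); print('clip',m.sum(), np.median(W[m],0) if m.any() else 0)
for l in ['transport_clip']:
    for r in bot.spot_in(l,'top')[:4]: print(l,round(r['conf'],2),T[:3,:3]@np.array(r['at'])+T[:3,3])
# cover edge: from w2
W=np.load('w2.npz')['W']; X,Y,Z=W[...,0],W[...,1],W[...,2]
m=(Z>.15)&(X>.58)&(X<.72)&(abs(Y+.06)<.09); P=W[m]
c=P.mean(0); u,s,v=np.linalg.svd(P-c,full_matrices=False); print(len(P),c,v[2],s, P.min(0),P.max(0))
for z0 in np.arange(.15,.26,.02):
    q=P[abs(P[:,2]-z0)<.01]
    if len(q): print(z0,len(q),np.percentile(q[:,0],[2,50,98]),np.percentile(q[:,1],[1,99]))
```

```text
clip 28 [ 0.468 -0.284  0.086]
transport_clip 0.67 [ 0.624 -0.06   0.19 ]
transport_clip 0.59 [0.65  0.168 0.044]
4166 [ 0.618 -0.042  0.233] [ 0.983 -0.052  0.176] [5.239 1.92  0.524] [ 0.58  -0.119  0.15 ] [0.638 0.003 0.42 ]
0.15 334 [0.616 0.621 0.622] [-0.117  0.002]
0.16999999999999998 646 [0.618 0.623 0.624] [-0.117  0.002]
0.18999999999999997 752 [0.615 0.625 0.627] [-0.117  0.002]
0.20999999999999996 909 [0.611 0.625 0.63 ] [-0.111  0.002]
0.22999999999999995 688 [0.625 0.631 0.637] [-0.07   0.002]
0.24999999999999994 103 [0.632 0.633 0.636] [-0.065 -0.051]
```

The clip stands in the tray with its top at z=0.086. Next I go over and behind the cover (x≈0.69, y≈-0.095) with closed fingers.

Call:
move_arm --increments '[{"xyz": [-20, 20, 0], "roll": 0, "grip": 0}, {"xyz": [-28, 26, 0], "roll": 0, "grip": 0}, {"xyz": [-28, 26, 0], "roll": 0, "grip": 0}, {"xyz": [-28, 26, 0], "roll": 0, "grip": 0}, {"xyz": [-28, 26, 0], "roll": 0, "grip": 0}]'

```text
time_s: 9.3
position: [0.6035, -0.1684, 0.2942]
tcp_rot: [[-1.0, 0.0, -0.004], [0.0, 1.0, 0.002], [0.004, 0.002, -1.0]]
force: [-0.3, -0.3, 0.7]
opening: 0.006
grasp_force: 0.0
```

Call:
move_arm --increments '[{"xyz": [-28, 26, 0], "roll": 0, "grip": 0}, {"xyz": [-28, 26, 0], "roll": 0, "grip": 0}, {"xyz": [-22, 20, 0], "roll": 0, "grip": 0}, {"xyz": [-7, 6, 0], "roll": 0, "grip": 0}, {"xyz": [0, 0, 0], "roll": 0, "grip": 0}]'

```text
time_s: 9.72
position: [0.6891, -0.0897, 0.2936]
tcp_rot: [[-1.0, -0.004, -0.004], [-0.004, 1.0, 0.002], [0.004, 0.002, -1.0]]
force: [-0.2, -1.0, -0.5]
opening: 0.005
grasp_force: 0.0
```

Run:
```python
from h import *
W=np.load('top0.npz')['W']; X,Y,Z=W[...,0],W[...,1],W[...,2]
m=(X>.645)&(X<.74)&(Y>-.25)&(Y<.05); print(np.nanmax(Z[m]),np.nanmedian(Z[m]))
```

```text
0.22397082120342515 0.026441561072206632
```

Call:
move_arm --increments '[{"xyz": [0, -3, 25], "roll": 0, "grip": 0}, {"xyz": [0, 0, 30], "roll": 0, "grip": 0}, {"xyz": [0, 0, 30], "roll": 0, "grip": 0}, {"xyz": [0, 0, 15], "roll": 0, "grip": 0}, {"xyz": [0, 0, 0], "roll": 0, "grip": 0}]'

```text
time_s: 10.13
position: [0.6836, -0.0958, 0.1905]
tcp_rot: [[-1.0, 0.002, -0.013], [0.002, 1.0, 0.003], [0.013, 0.003, -1.0]]
force: [-0.4, -0.2, -0.7]
opening: 0.003
grasp_force: 0.0
```

Call:
move_arm --increments '[{"xyz": [12, 0, 0], "roll": 0, "grip": 0}, {"xyz": [12, 0, 0], "roll": 0, "grip": 0}, {"xyz": [12, 0, 0], "roll": 0, "grip": 0}, {"xyz": [12, 0, 0], "roll": 0, "grip": 0}, {"xyz": [12, 0, 0], "roll": 0, "grip": 0}]'

```text
time_s: 10.55
position: [0.6285, -0.0967, 0.1981]
tcp_rot: [[-1.0, 0.001, 0.003], [0.001, 1.0, -0.001], [-0.003, -0.001, -1.0]]
force: [1.3, 0.5, 1.2]
opening: 0.005
grasp_force: 1.2
```

Call:
move_arm --increments '[{"xyz": [12, 0, 0], "roll": 0, "grip": 0}, {"xyz": [12, 0, 0], "roll": 0, "grip": 0}, {"xyz": [12, 0, 0], "roll": 0, "grip": 0}, {"xyz": [12, 0, 0], "roll": 0, "grip": 0}, {"xyz": [12, 0, 0], "roll": 0, "grip": 0}]'

```text
time_s: 10.97
position: [0.5684, -0.0965, 0.198]
tcp_rot: [[-1.0, 0.001, 0.002], [0.001, 1.0, -0.001], [-0.002, -0.001, -1.0]]
force: [-0.3, -0.7, 0.3]
opening: 0.006
grasp_force: 0.3
```

Call:
move_arm --increments '[{"xyz": [12, 0, 0], "roll": 0, "grip": 0}, {"xyz": [12, 0, 0], "roll": 0, "grip": 0}, {"xyz": [12, 0, 0], "roll": 0, "grip": 0}, {"xyz": [0, 0, -20], "roll": 0, "grip": 0}, {"xyz": [0, 0, -30], "roll": 0, "grip": 0}]'

```text
time_s: 11.38
position: [0.5292, -0.0954, 0.2454]
tcp_rot: [[-1.0, 0.002, -0.007], [0.002, 1.0, 0.002], [0.007, 0.002, -1.0]]
force: [0.5, 0.1, -0.2]
opening: 0.003
grasp_force: 0.0
```

Call:
move_arm --increments '[{"xyz": [-20, 20, -30], "roll": 0, "grip": 30}, {"xyz": [-20, 30, -10], "roll": 0, "grip": 50}, {"xyz": [-20, 30, 0], "roll": 0, "grip": 50}, {"xyz": [-20, 30, 0], "roll": 0, "grip": 50}, {"xyz": [-10, 20, 0], "roll": 0, "grip": 50}]'

```text
time_s: 11.8
position: [0.6245, 0.036, 0.2885]
tcp_rot: [[-1.0, -0.0, 0.004], [-0.0, 1.0, 0.0], [-0.004, 0.0, -1.0]]
force: [0.2, -0.5, -0.3]
opening: 0.295
grasp_force: 0.0
```

Call:
move_arm --increments '[{"xyz": [0, 0, 0], "roll": 0, "grip": 50}, {"xyz": [0, 0, 0], "roll": 0, "grip": 50}, {"xyz": [0, 0, 0], "roll": 0, "grip": 50}, {"xyz": [0, 0, 0], "roll": 0, "grip": 50}, {"xyz": [0, 0, 0], "roll": 0, "grip": 50}]'

```text
time_s: 12.22
position: [0.6222, 0.0333, 0.2869]
tcp_rot: [[-1.0, 0.002, -0.0], [0.002, 1.0, -0.0], [0.0, -0.0, -1.0]]
force: [-0.5, -0.3, 0.1]
opening: 0.498
grasp_force: 0.0
```

Call:
move_arm --increments '[{"xyz": [0, 0, 0], "roll": 0, "grip": 50}, {"xyz": [0, 0, 0], "roll": 0, "grip": 50}, {"xyz": [0, 0, 0], "roll": 0, "grip": 50}, {"xyz": [0, 0, 0], "roll": 0, "grip": 50}, {"xyz": [0, 0, 0], "roll": 0, "grip": 50}]'

```text
time_s: 12.63
position: [0.6228, 0.0347, 0.2865]
tcp_rot: [[-1.0, -0.0, -0.0], [-0.0, 1.0, -0.0], [0.0, -0.0, -1.0]]
force: [0.1, -0.1, 0.2]
opening: 0.498
grasp_force: 0.0
```

Run:
```python
from h import *
np.set_printoptions(precision=3,suppress=True)
p,d,T=cap('wrist','w3'); W=cloud('wrist',d,T); np.savez('w3.npz',p=p,W=W)
for l in ['cover_key','cam_slot','cover_edge']:
    for r in bot.spot_in(l,'wrist')[:3]: print(l,round(r['conf'],2),T[:3,:3]@np.array(r['at'])+T[:3,3])
X,Y,Z=W[...,0],W[...,1],W[...,2]
def rect(name,m):
    P=W[m][:,:2].astype(np.float32)
    if len(P)<5: print(name,len(P));return
    (c,s,a)=cv2.minAreaRect(P); print(name,len(P),np.array(c),np.array(s)*1000,round(a,1), np.median(W[m],0), np.percentile(P,[1,99],axis=0).ravel())
rect('cover',(Z>.1035)&(Z<.111)&(abs(X-.54)<.1)&(Y<.01)&(Y>-.14))
rect('cam',(Z>.113)&(Z<.125)&(abs(X-.505)<.04)&(abs(Y+.057)<.04))
rect('key',(Z>.138)&(Z<.158)&(abs(X-.54)<.05)&(abs(Y-.115)<.03))
# zoomed crop around cam
m=(Z>.11)&(Z<.125)&(abs(X-.505)<.04)&(abs(Y+.057)<.04); v,u=np.where(m)
if len(v):
    a,b=int(np.median(v)),int(np.median(u)); print(a,b)
    c=p[max(0,a-50):a+50,max(0,b-60):b+60,::-1]; k=p[max(0,a-50):a+50,b+60:b+200,::-1]
    cv2.imwrite('pics/w3c.png',cv2.resize(c,None,fx=5,fy=5,interpolation=cv2.INTER_CUBIC))
```

```text
cover_key 0.84 [0.548 0.119 0.142]
cover_key 0.68 [0.525 0.219 0.064]
cam_slot 0.9 [ 0.504 -0.061  0.118]
cam_slot 0.21 [ 0.529 -0.008  0.1  ]
cover_edge 0.78 [ 0.538 -0.06   0.109]
cover_edge 0.32 [0.546 0.116 0.143]
cover_edge 0.19 [0.675 0.382 0.043]
cover 14915 [ 0.543 -0.058] [150.183 122.105] 0.0 [ 0.543 -0.057  0.106] [ 0.472 -0.117  0.616  0.002]
cam 696 [ 0.505 -0.058] [32.525 32.976] 89.4 [ 0.5   -0.057  0.116] [ 0.488 -0.073  0.52  -0.043]
key 633 [0.546 0.12 ] [36.953 14.449] 0.1 [0.546 0.118 0.146] [0.528 0.113 0.565 0.127]
73 183
```

View pics/w3.png

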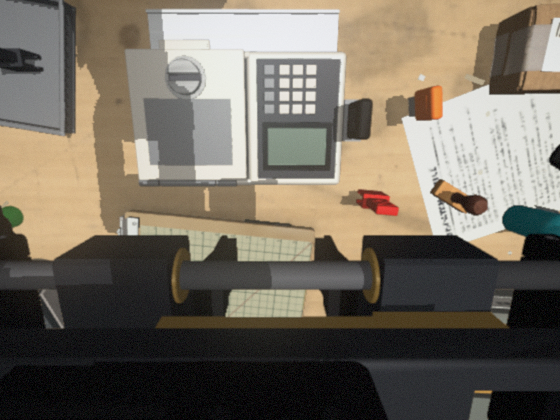

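The wrist view shows the cover shut, with the cam at px (184,76) and its slot along y, and the black key at (358,118). The clip is in the tray at (18,60). Now the key.

Call:
move_arm --increments '[{"xyz": [16, 17, 0], "roll": 0, "grip": 40}, {"xyz": [20, 23, 0], "roll": 0, "grip": 40}, {"xyz": [20, 23, 15], "roll": 0, "grip": 40}, {"xyz": [14, 16, 30], "roll": 0, "grip": 40}, {"xyz": [6, 6, 30], "roll": 0, "grip": 40}]'

```text
time_s: 13.25
position: [0.5453, 0.1222, 0.2122]
tcp_rot: [[-1.0, -0.002, 0.002], [-0.002, 1.0, 0.001], [-0.002, 0.001, -1.0]]
force: [-0.2, 0.4, -1.0]
opening: 0.4
grasp_force: 0.0
```

Call:
move_arm --increments '[{"xyz": [0, 0, 30], "roll": 0, "grip": 40}, {"xyz": [0, 0, 15], "roll": 0, "grip": 40}, {"xyz": [0, 0, 0], "roll": 0, "grip": 40}, {"xyz": [0, 0, 0], "roll": 0, "grip": 40}]'

```text
time_s: 13.58
position: [0.5466, 0.1199, 0.1661]
tcp_rot: [[-1.0, -0.0, -0.001], [-0.0, 1.0, -0.0], [0.001, -0.0, -1.0]]
force: [0.4, -0.2, 0.1]
opening: 0.399
grasp_force: 0.0
```

Centred. I go down to TCP z≈0.109 and close.

Call:
move_arm --increments '[{"xyz": [0, 0, 20], "roll": 0, "grip": 40}, {"xyz": [0, 0, 20], "roll": 0, "grip": 40}, {"xyz": [0, 0, 12], "roll": 0, "grip": 40}, {"xyz": [0, 0, 4], "roll": 0, "grip": 40}, {"xyz": [0, 0, 0], "roll": 0, "grip": 40}]'

```text
time_s: 14.0
position: [0.5476, 0.1196, 0.111]
tcp_rot: [[-1.0, 0.0, 0.001], [0.0, 1.0, 0.0], [-0.001, 0.0, -1.0]]
force: [-1.3, -0.8, 0.7]
opening: 0.398
grasp_force: 0.0
```

Call:
move_arm --increments '[{"xyz": [0, 0, 0], "roll": 0, "grip": 20}, {"xyz": [0, 0, 0], "roll": 0, "grip": 5}, {"xyz": [0, 0, 0], "roll": 0, "grip": 5}, {"xyz": [0, 0, 0], "roll": 0, "grip": 5}, {"xyz": [0, 0, 0], "roll": 0, "grip": 5}]'

```text
time_s: 14.42
position: [0.5474, 0.1198, 0.1114]
tcp_rot: [[-1.0, -0.0, 0.002], [-0.0, 1.0, -0.0], [-0.002, -0.0, -1.0]]
force: [0.5, 0.1, 4.1]
opening: 0.159
grasp_force: 30.0
```

Call:
move_arm --increments '[{"xyz": [0, 0, -15], "roll": 0, "grip": 5}, {"xyz": [0, 0, -25], "roll": 0, "grip": 5}, {"xyz": [0, 0, -30], "roll": 0, "grip": 5}, {"xyz": [0, 0, -30], "roll": 0, "grip": 5}, {"xyz": [0, 0, 0], "roll": 0, "grip": 5}]'

```text
time_s: 14.83
position: [0.5507, 0.12, 0.2165]
tcp_rot: [[-1.0, -0.0, 0.012], [-0.0, 1.0, 0.0], [-0.012, 0.0, -1.0]]
force: [1.2, -0.4, 0.5]
opening: 0.159
grasp_force: 30.0
```

```bash
python3 -c "
from rig import bot
s=bot.read_state();print(s['joint_positions'],s['position'],s['opening'])"
```

```text
[ 9.35785685e-01  2.56348315e+01  9.19260896e+01  2.60058876e-03
  6.17457375e+01 -8.90901896e+01] [0.55065489 0.12002141 0.21649522] 0.15863331149557217
```

The joint range needs a +90° roll, since j6 is at -89°. I move above the cam at (0.504, -0.058) and then roll.

Call:
move_arm --increments '[{"xyz": [5, -20, 0], "roll": 0, "grip": 5}, {"xyz": [8, -34, 0], "roll": 0, "grip": 5}, {"xyz": [8, -34, 0], "roll": 0, "grip": 5}, {"xyz": [8, -34, 0], "roll": 0, "grip": 5}, {"xyz": [8, -34, 0], "roll": 0, "grip": 5}]'

```text
time_s: 15.25
position: [0.5089, -0.0372, 0.2102]
tcp_rot: [[-1.0, -0.001, -0.001], [-0.001, 1.0, 0.0], [0.001, 0.0, -1.0]]
force: [1.0, -0.7, -1.1]
opening: 0.157
grasp_force: 30.0
```

Call:
move_arm --increments '[{"xyz": [6, -22, 0], "roll": 0, "grip": 5}, {"xyz": [0, 0, 0], "roll": 0.12, "grip": 5}, {"xyz": [0, 0, 0], "roll": 0.12, "grip": 5}, {"xyz": [0, 0, 0], "roll": 0.12, "grip": 5}, {"xyz": [0, 0, 0], "roll": 0.12, "grip": 5}]'

```text
time_s: 15.67
position: [0.5033, -0.0585, 0.2101]
tcp_rot: [[-0.884, 0.468, -0.001], [0.468, 0.884, 0.0], [0.001, -0.0, -1.0]]
force: [0.1, 0.8, -0.4]
opening: 0.157
grasp_force: 30.0
```

Call:
move_arm --increments '[{"xyz": [0, 0, 0], "roll": 0.12, "grip": 5}, {"xyz": [0, 0, 0], "roll": 0.12, "grip": 5}, {"xyz": [0, 0, 0], "roll": 0.12, "grip": 5}, {"xyz": [0, 0, 0], "roll": 0.12, "grip": 5}, {"xyz": [0, 0, 0], "roll": 0.12, "grip": 5}]'

```text
time_s: 16.08
position: [0.5034, -0.0581, 0.2101]
tcp_rot: [[-0.466, 0.885, -0.001], [0.885, 0.466, 0.0], [0.001, -0.001, -1.0]]
force: [0.7, 0.3, -0.0]
opening: 0.16
grasp_force: 30.0
```

Call:
move_arm --increments '[{"xyz": [0, 0, 0], "roll": 0.12, "grip": 5}, {"xyz": [0, 0, 0], "roll": 0.12, "grip": 5}, {"xyz": [0, 0, 0], "roll": 0.12, "grip": 5}, {"xyz": [0, 0, 0], "roll": 0.12, "grip": 5}, {"xyz": [0, 0, 0], "roll": 0.011, "grip": 5}]'

```text
time_s: 16.5
position: [0.5035, -0.0581, 0.2101]
tcp_rot: [[0.002, 1.0, -0.001], [1.0, -0.002, 0.0], [0.0, -0.001, -1.0]]
force: [0.6, 0.4, -0.9]
opening: 0.157
grasp_force: 30.0
```

Call:
move_arm --increments '[{"xyz": [0, 0, 0], "roll": 0, "grip": 5}, {"xyz": [0, 0, 0], "roll": 0, "grip": 5}]'

```text
time_s: 16.67
position: [0.5036, -0.0582, 0.2103]
tcp_rot: [[-0.002, 1.0, -0.0], [1.0, 0.002, 0.0], [0.0, -0.0, -1.0]]
force: [-0.5, -0.5, -0.9]
opening: 0.159
grasp_force: 30.0
```

Call:
move_arm --increments '[{"xyz": [0, 0, 20], "roll": 0, "grip": 5}, {"xyz": [0, 0, 16], "roll": 0, "grip": 5}, {"xyz": [0, 0, 10], "roll": 0, "grip": 5}, {"xyz": [0, 0, 0], "roll": 0, "grip": 5}, {"xyz": [0, 0, 0], "roll": 0, "grip": 5}]'

```text
time_s: 17.08
position: [0.5035, -0.0581, 0.1642]
tcp_rot: [[-0.001, 1.0, -0.001], [1.0, 0.001, 0.0], [0.0, -0.001, -1.0]]
force: [0.7, -0.7, -0.0]
opening: 0.157
grasp_force: 30.0
```

Call:
move_arm --increments '[{"xyz": [0, 0, 3], "roll": 0, "grip": 5}, {"xyz": [0, 0, 2], "roll": 0, "grip": 5}, {"xyz": [0, 0, 2], "roll": 0, "grip": 5}, {"xyz": [0, 0, 1], "roll": 0, "grip": 5}, {"xyz": [0, 0, 0], "roll": 0, "grip": 5}]'

```text
time_s: 17.5
position: [0.5038, -0.0582, 0.1566]
tcp_rot: [[-0.0, 1.0, 0.0], [1.0, 0.0, -0.0], [-0.0, 0.0, -1.0]]
force: [-0.2, -0.9, -0.1]
opening: 0.159
grasp_force: 30.0
```

Call:
move_arm --increments '[{"xyz": [0, 0, 2], "roll": 0, "grip": 5}, {"xyz": [0, 0, 1], "roll": 0, "grip": 5}, {"xyz": [0, 0, 1], "roll": 0, "grip": 5}, {"xyz": [0, 0, 0], "roll": 0, "grip": 5}]'

```text
time_s: 17.83
position: [0.5037, -0.0582, 0.1523]
tcp_rot: [[-0.0, 1.0, -0.0], [1.0, 0.0, 0.0], [0.0, -0.0, -1.0]]
force: [0.1, 0.2, -0.4]
opening: 0.157
grasp_force: 30.0
```

Call:
move_arm --increments '[{"xyz": [0, 0, 1], "roll": 0, "grip": 5}, {"xyz": [0, 0, 1], "roll": 0, "grip": 5}, {"xyz": [0, 0, 0], "roll": 0, "grip": 5}]'

```text
time_s: 18.08
position: [0.5039, -0.0583, 0.1508]
tcp_rot: [[-0.0, 1.0, 0.0], [1.0, 0.0, -0.0], [-0.0, 0.0, -1.0]]
force: [0.0, 0.0, 1.3]
opening: 0.158
grasp_force: 30.0
```

The key is in the slot. I turn it clockwise.

Call:
move_arm --increments '[{"xyz": [0, 0, 0], "roll": 0.1, "grip": 5}, {"xyz": [0, 0, 0], "roll": 0.12, "grip": 5}, {"xyz": [0, 0, 0], "roll": 0.12, "grip": 5}, {"xyz": [0, 0, 0], "roll": 0.12, "grip": 5}, {"xyz": [0, 0, 0], "roll": 0.12, "grip": 5}]'

```text
time_s: 18.5
position: [0.5033, -0.0581, 0.1508]
tcp_rot: [[0.553, 0.833, -0.001], [0.833, -0.553, 0.0], [-0.0, -0.001, -1.0]]
force: [-0.5, 0.6, 2.5]
opening: 0.161
grasp_force: 30.0
```

Call:
move_arm --increments '[{"xyz": [0, 0, 0], "roll": 0.12, "grip": 5}, {"xyz": [0, 0, 0], "roll": 0.12, "grip": 5}, {"xyz": [0, 0, 0], "roll": 0.12, "grip": 5}, {"xyz": [0, 0, 0], "roll": 0.12, "grip": 5}, {"xyz": [0, 0, 0], "roll": 0.12, "grip": 5}]'

```text
time_s: 18.92
position: [0.504, -0.0583, 0.1508]
tcp_rot: [[0.927, 0.375, 0.001], [0.375, -0.927, -0.0], [0.001, 0.001, -1.0]]
force: [0.4, -1.1, 1.0]
opening: 0.156
grasp_force: 30.0
```

Call:
move_arm --increments '[{"xyz": [0, 0, 0], "roll": 0.12, "grip": 5}, {"xyz": [0, 0, 0], "roll": 0.12, "grip": 5}, {"xyz": [0, 0, 0], "roll": 0.12, "grip": 5}, {"xyz": [0, 0, 0], "roll": 0, "grip": 5}, {"xyz": [0, 0, 0], "roll": 0, "grip": 5}]'

```text
time_s: 19.33
position: [0.5043, -0.0585, 0.1508]
tcp_rot: [[0.999, 0.034, 0.001], [0.034, -0.999, -0.001], [0.001, 0.001, -1.0]]
force: [0.5, -0.2, 2.4]
opening: 0.157
grasp_force: 30.0
```

```bash
python3 -c "
from rig import bot
s=bot.read_state();print(s['joint_positions'],s['position'],s['moment'],s['force'])"
```

```text
[-1.92380578e+01  2.73302855e+01  1.02950904e+02 -1.19408442e-02
  4.96542940e+01  6.88251879e+01] [ 0.50425226 -0.05846115  0.15080836] [-0.15823043  0.14054625 -0.01179234] [ 0.45890426 -0.2404457   2.36797458]
```

Call:
move_arm --increments '[{"xyz": [0, 0, 0], "roll": 0.06, "grip": 5}, {"xyz": [0, 0, 0], "roll": 0.06, "grip": 5}, {"xyz": [0, 0, 0], "roll": 0.05, "grip": 5}, {"xyz": [0, 0, 0], "roll": 0, "grip": 5}, {"xyz": [0, 0, 0], "roll": 0, "grip": 5}]'

```text
time_s: 19.75
position: [0.504, -0.0585, 0.1508]
tcp_rot: [[0.991, -0.135, 0.0], [-0.135, -0.991, -0.001], [0.001, 0.001, -1.0]]
force: [-0.3, -0.7, 4.0]
opening: 0.155
grasp_force: 30.0
```

```bash
python3 -c "
from rig import bot
s=bot.read_state();print(s['joint_positions'],s['position'],s['moment'],s['force'])"
```

```text
[-1.92394620e+01  2.73257853e+01  1.02964847e+02 -3.02233306e-02
  4.96710512e+01  7.85668026e+01] [ 0.50400278 -0.05846565  0.15079237] [-0.2769962   0.24961521  0.05962851] [-0.265325   -0.66504374  4.01338174]
```

Call:
move_arm --increments '[{"xyz": [0, 0, 0], "roll": -0.07, "grip": 5}, {"xyz": [0, 0, 0], "roll": -0.065, "grip": 5}, {"xyz": [0, 0, -5], "roll": 0, "grip": 5}, {"xyz": [0, 0, -10], "roll": 0, "grip": 5}, {"xyz": [0, 0, -25], "roll": 0, "grip": 5}]'

```text
time_s: 20.17
position: [0.5012, -0.0572, 0.1883]
tcp_rot: [[1.0, -0.005, -0.008], [-0.004, -1.0, 0.003], [-0.008, -0.003, -1.0]]
force: [0.3, 0.5, -0.5]
opening: 0.157
grasp_force: 30.0
```

Call:
move_arm --increments '[{"xyz": [0, 0, -35], "roll": 0, "grip": 5}, {"xyz": [0, 0, -35], "roll": 0, "grip": 5}, {"xyz": [0, 0, 0], "roll": 0, "grip": 5}, {"xyz": [0, 0, 0], "roll": 0, "grip": 5}]'

```text
time_s: 20.5
position: [0.5049, -0.0584, 0.2626]
tcp_rot: [[1.0, -0.004, 0.005], [-0.004, -1.0, -0.001], [0.005, 0.001, -1.0]]
force: [-0.6, -0.4, -1.2]
opening: 0.156
grasp_force: 30.0
```

Run:
```python
from h import *
print(bot.read_state()['position'])
p,d,T=cap('wrist','w4'); p2,d2,T2=cap('top','t4')
cv2.imwrite('pics/w4b.png',np.hstack([p[:,:,::-1][:, 80:480],cv2.resize(p2[160:300,220:353,::-1],(400,420),interpolation=cv2.INTER_CUBIC)]))
```

```text
[ 0.50489781 -0.0583763   0.26262143]
```

View pics/w4b.png

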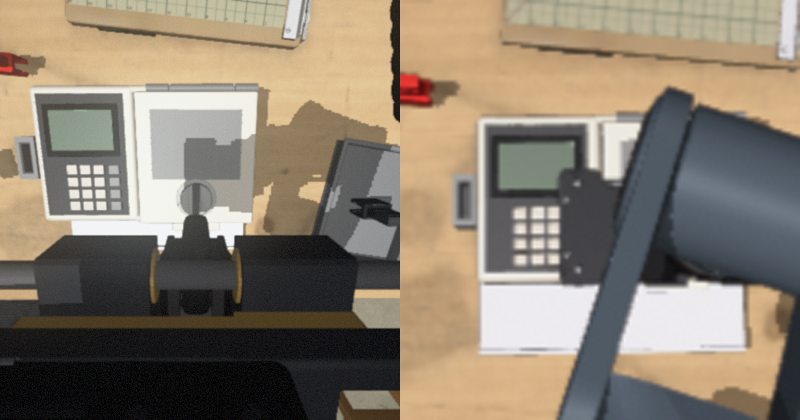

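The left half (wrist view) shows the cam's slot at px (196,195) now running along x, so it's locked. The empty pocket is at (26,157) and the clip is in the tray at (370,210). I roll back to the pick-up orientation and return the key.

Call:
move_arm --increments '[{"xyz": [0, 0, 0], "roll": -0.12, "grip": 5}, {"xyz": [0, 0, 0], "roll": -0.12, "grip": 5}, {"xyz": [0, 0, 0], "roll": -0.12, "grip": 5}, {"xyz": [0, 0, 0], "roll": -0.12, "grip": 5}, {"xyz": [0, 0, 0], "roll": -0.12, "grip": 5}]'

```text
time_s: 21.02
position: [0.5023, -0.0577, 0.2584]
tcp_rot: [[0.824, 0.566, -0.005], [0.566, -0.824, 0.002], [-0.003, -0.004, -1.0]]
force: [-0.1, -0.2, 0.1]
opening: 0.155
grasp_force: 30.0
```

Call:
move_arm --increments '[{"xyz": [0, 0, 0], "roll": -0.12, "grip": 5}, {"xyz": [0, 0, 0], "roll": -0.12, "grip": 5}, {"xyz": [0, 0, 0], "roll": -0.12, "grip": 5}, {"xyz": [0, 0, 0], "roll": -0.12, "grip": 5}, {"xyz": [0, 0, 0], "roll": -0.12, "grip": 5}]'

```text
time_s: 21.43
position: [0.5023, -0.0577, 0.2583]
tcp_rot: [[0.361, 0.933, -0.005], [0.933, -0.361, 0.002], [-0.0, -0.005, -1.0]]
force: [0.4, 0.9, -0.8]
opening: 0.156
grasp_force: 30.0
```

Call:
move_arm --increments '[{"xyz": [0, 0, 0], "roll": -0.12, "grip": 5}, {"xyz": [0, 0, 0], "roll": -0.12, "grip": 5}, {"xyz": [0, 0, 0], "roll": -0.12, "grip": 5}, {"xyz": [0, 0, 0], "roll": -0.12, "grip": 5}, {"xyz": [0, 0, 0], "roll": -0.12, "grip": 5}]'

```text
time_s: 21.85
position: [0.5023, -0.0577, 0.2583]
tcp_rot: [[-0.229, 0.973, -0.005], [0.973, 0.229, 0.002], [0.003, -0.004, -1.0]]
force: [-0.1, 0.0, -0.6]
opening: 0.163
grasp_force: 30.0
```

Call:
move_arm --increments '[{"xyz": [0, 0, 0], "roll": -0.12, "grip": 5}, {"xyz": [0, 0, 0], "roll": -0.12, "grip": 5}, {"xyz": [0, 0, 0], "roll": -0.12, "grip": 5}, {"xyz": [0, 0, 0], "roll": -0.12, "grip": 5}, {"xyz": [0, 0, 0], "roll": -0.12, "grip": 5}]'

```text
time_s: 22.27
position: [0.5023, -0.0577, 0.2583]
tcp_rot: [[-0.738, 0.674, -0.005], [0.674, 0.738, 0.002], [0.005, -0.002, -1.0]]
force: [0.7, 0.4, -1.7]
opening: 0.157
grasp_force: 30.0
```

Call:
move_arm --increments '[{"xyz": [0, 0, 0], "roll": -0.12, "grip": 5}, {"xyz": [0, 0, 0], "roll": -0.12, "grip": 5}, {"xyz": [0, 0, 0], "roll": -0.12, "grip": 5}, {"xyz": [0, 0, 0], "roll": -0.12, "grip": 5}, {"xyz": [0, 0, 0], "roll": -0.12, "grip": 5}]'

```text
time_s: 22.68
position: [0.5023, -0.0577, 0.2583]
tcp_rot: [[-0.99, 0.14, -0.005], [0.14, 0.99, 0.002], [0.005, 0.001, -1.0]]
force: [-0.0, 0.5, -0.3]
opening: 0.158
grasp_force: 30.0
```

Call:
move_arm --increments '[{"xyz": [0, 0, 0], "roll": -0.12, "grip": 5}, {"xyz": [0, 0, 0], "roll": -0.025, "grip": 5}, {"xyz": [0, 0, 0], "roll": 0, "grip": 5}]'

```text
time_s: 22.93
position: [0.5028, -0.0578, 0.2589]
tcp_rot: [[-1.0, 0.003, -0.004], [0.003, 1.0, 0.001], [0.004, 0.001, -1.0]]
force: [-0.6, 0.3, -0.3]
opening: 0.16
grasp_force: 30.0
```

Call:
move_arm --increments '[{"xyz": [-6, 24, 0], "roll": 0, "grip": 5}, {"xyz": [-9, 36, 0], "roll": 0, "grip": 5}, {"xyz": [-9, 36, 0], "roll": 0, "grip": 5}, {"xyz": [-9, 36, 10], "roll": 0, "grip": 5}, {"xyz": [-7, 28, 15], "roll": 0, "grip": 5}]'

```text
time_s: 23.35
position: [0.5451, 0.1042, 0.2359]
tcp_rot: [[-1.0, 0.003, 0.003], [0.003, 1.0, 0.001], [-0.003, 0.001, -1.0]]
force: [-0.2, -0.7, -0.8]
opening: 0.157
grasp_force: 30.0
```

Call:
move_arm --increments '[{"xyz": [-4, 18, 15], "roll": 0, "grip": 5}, {"xyz": [0, 0, 20], "roll": 0, "grip": 5}, {"xyz": [0, 0, 20], "roll": 0, "grip": 5}, {"xyz": [0, 0, 10], "roll": 0, "grip": 5}, {"xyz": [0, 0, 0], "roll": 0, "grip": 5}]'

```text
time_s: 23.77
position: [0.5456, 0.1198, 0.1675]
tcp_rot: [[-1.0, 0.002, -0.007], [0.002, 1.0, -0.0], [0.007, -0.0, -1.0]]
force: [-0.6, -0.1, 0.1]
opening: 0.158
grasp_force: 30.0
```

Call:
move_arm --increments '[{"xyz": [0, 0, 0], "roll": 0, "grip": 5}, {"xyz": [0, 0, 0], "roll": 0, "grip": 5}]'

```text
time_s: 23.93
position: [0.5487, 0.1194, 0.1713]
tcp_rot: [[-1.0, 0.002, 0.001], [0.002, 1.0, 0.0], [-0.001, 0.0, -1.0]]
force: [-0.1, 0.6, 1.2]
opening: 0.157
grasp_force: 30.0
```

Call:
move_arm --increments '[{"xyz": [1, 0, 12], "roll": 0, "grip": 5}, {"xyz": [0, 0, 10], "roll": 0, "grip": 5}, {"xyz": [0, 0, 5], "roll": 0, "grip": 5}, {"xyz": [0, 0, 3], "roll": 0, "grip": 5}, {"xyz": [0, 0, 2], "roll": 0, "grip": 5}]'

```text
time_s: 24.35
position: [0.547, 0.1196, 0.1384]
tcp_rot: [[-1.0, 0.001, -0.0], [0.001, 1.0, -0.0], [0.0, -0.0, -1.0]]
force: [-0.1, -0.3, -1.4]
opening: 0.158
grasp_force: 30.0
```

Call:
move_arm --increments '[{"xyz": [0, 0, 2], "roll": 0, "grip": 5}, {"xyz": [0, 0, 2], "roll": 0, "grip": 5}, {"xyz": [0, 0, 0], "roll": 0, "grip": 5}]'

```text
time_s: 24.6
position: [0.5469, 0.1197, 0.1344]
tcp_rot: [[-1.0, 0.001, -0.0], [0.001, 1.0, -0.0], [0.0, -0.0, -1.0]]
force: [0.8, 0.4, -0.7]
opening: 0.154
grasp_force: 30.0
```

Tip is about 7 mm into the pocket with no resistance. I continue to the rim (TCP≈0.111).

Call:
move_arm --increments '[{"xyz": [0, 0, 6], "roll": 0, "grip": 5}, {"xyz": [0, 0, 6], "roll": 0, "grip": 5}, {"xyz": [0, 0, 5], "roll": 0, "grip": 5}, {"xyz": [0, 0, 4], "roll": 0, "grip": 5}, {"xyz": [0, 0, 0], "roll": 0, "grip": 5}]'

```text
time_s: 25.02
position: [0.5462, 0.1197, 0.1123]
tcp_rot: [[-1.0, 0.001, -0.002], [0.001, 1.0, -0.0], [0.002, -0.0, -1.0]]
force: [-1.0, 0.4, -0.5]
opening: 0.158
grasp_force: 30.0
```

Call:
move_arm --increments '[{"xyz": [0, 0, 1], "roll": 0, "grip": 5}, {"xyz": [0, 0, 0], "roll": 0, "grip": 5}, {"xyz": [0, 0, 0], "roll": 0, "grip": 5}]'

```text
time_s: 25.27
position: [0.5471, 0.1197, 0.1127]
tcp_rot: [[-1.0, 0.001, 0.0], [0.001, 1.0, 0.0], [-0.0, 0.0, -1.0]]
force: [0.5, -0.3, 0.6]
opening: 0.159
grasp_force: 30.0
```

Release and retreat.

Call:
move_arm --increments '[{"xyz": [0, 0, 0], "roll": 0, "grip": 25}, {"xyz": [0, 0, 0], "roll": 0, "grip": 40}, {"xyz": [0, 0, 0], "roll": 0, "grip": 40}, {"xyz": [0, 0, -10], "roll": 0, "grip": 40}, {"xyz": [0, 0, -25], "roll": 0, "grip": 40}]'

```text
time_s: 25.68
position: [0.5445, 0.1196, 0.1457]
tcp_rot: [[-1.0, 0.001, -0.007], [0.001, 1.0, -0.0], [0.007, -0.0, -1.0]]
force: [-0.3, 0.4, 0.4]
opening: 0.38
grasp_force: 0.0
```

Call:
move_arm --increments '[{"xyz": [0, 0, -40], "roll": 0, "grip": 40}, {"xyz": [0, 0, -40], "roll": 0, "grip": 40}, {"xyz": [-20, -15, -40], "roll": 0, "grip": 40}, {"xyz": [-30, -30, -20], "roll": 0, "grip": 40}, {"xyz": [-30, -30, 0], "roll": 0, "grip": 40}]'

```text
time_s: 26.1
position: [0.6235, 0.0509, 0.2885]
tcp_rot: [[-1.0, -0.002, 0.012], [-0.002, 1.0, -0.001], [-0.012, -0.001, -1.0]]
force: [0.3, 0.7, 0.8]
opening: 0.401
grasp_force: 0.0
```

Call:
move_arm --increments '[{"xyz": [0, 0, 0], "roll": 0, "grip": 40}, {"xyz": [0, 0, 0], "roll": 0, "grip": 40}, {"xyz": [0, 0, 0], "roll": 0, "grip": 40}]'

```text
time_s: 26.35
position: [0.6197, 0.0504, 0.2804]
tcp_rot: [[-1.0, 0.002, -0.002], [0.002, 1.0, 0.001], [0.002, 0.001, -1.0]]
force: [-0.3, 0.7, -0.7]
opening: 0.401
grasp_force: 0.0
```

Run:
```python
from h import *
np.set_printoptions(precision=3,suppress=True)
p,d,T=cap('wrist','w5'); W=cloud('wrist',d,T)
X,Y,Z=W[...,0],W[...,1],W[...,2]
for n,m in [('key',(Z>.138)&(Z<.17)&(abs(X-.54)<.05)&(abs(Y-.115)<.03)),('clip',(Z>.065)&(Z<.11)&(abs(X-.47)<.08)&(abs(Y+.295)<.07)),('cover',(Z>.1035)&(Z<.111)&(abs(X-.54)<.1)&(Y<.01)&(Y>-.14))]:
    P=W[m]; print(n,len(P),np.median(P,0) if len(P) else '', np.percentile(P,[1,99],axis=0).ravel() if len(P) else '')
cv2.imwrite('pics/w5c.png',cv2.resize(p[:250,60:460,::-1],(800,500),interpolation=cv2.INTER_CUBIC))
```

```text
key 640 [0.546 0.119 0.146] [0.527 0.114 0.139 0.564 0.127 0.148]
clip 0  
cover 15304 [ 0.543 -0.057  0.106] [ 0.472 -0.117  0.104  0.616  0.002  0.108]
```

View pics/w5c.png

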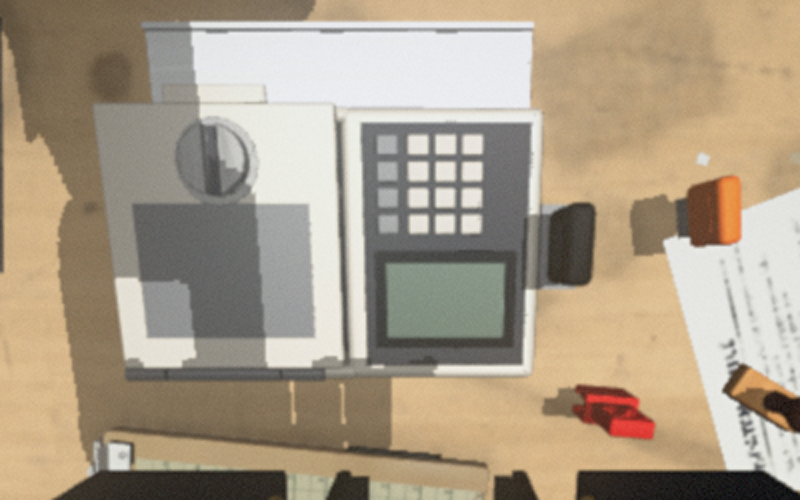

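The cam slot at px (212,160) runs along x, so it's locked, and the cover is shut. The key sits in its pocket at (570,245) with its top at 0.147, as at the start. The clip was seen in the tray earlier. Handing in.

```bash
python3 -c "
from rig import bot
print(bot.hand_in())"
```

```text
the job is handed in; nothing more can be done
None
```

The job is handed in: the clip is in the tray, the cover is shut, the cam is locked, the key is back in its pocket, and I didn't touch the bystanders; the simulator gave no verdict.

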